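Rock the feeder's seesaw gate over and run the waiting balls into the other bin

ROBOT

A 7-joint arm with a two-finger parallel gripper is mounted at the origin on the work surface. World frame = base frame: x ahead of the robot, y to its left, z up, the work surface at z = 0. Lengths are in mm, angles in rad, forces in N, time in s.
With the tool pointing down it reaches from about 400 to 875 mm from the base axis. Payload 4.4 kg.
Tool frame: the origin (TCP) lies at the very end of the fingers, on their centre line; the grasp point (between the pads) lies 19 mm behind it; z points along the fingers, y is the direction in which the jaws open and shut (so a half turn about z gives the same grasp; the last joint's range is limited). The gripper opens to 85 mm and grips with 20 to 120 N. Pads are 22 mm wide; open, the fingers measure 114 mm over their backs; the gripper's body (76 mm by 85 mm) begins 54 mm behind the grasp point. The pads swing forward as they close: fully open they stand 13 mm farther back than shut.
Start: joints at [-1.273, 0.628, 0.038, 1.517, -0.027, 0.996, -0.02], TCP at [231.266, 607.482, 231.313] pointing down, gripper open.
Joint ranges: [-3.06, 3.06], [-0.37, 2.12], [-1.25, 1.32], [0.18, 2.47], [-1.1, 4.24], [0.23, 1.98], [-2.94, 2.94]. Speed limits (rad/s): [2.57, 2.57, 3.14, 3.14, 3.14, 3.14, 3.14].

INTERFACE

Orientations are given as [roll, pitch, yaw] about the fixed x, y, z axes, in that order (R = Rz(yaw) Ry(pitch) Rx(roll)).
In Python, from cell import read_state, get_image, finish_job gives the robot as it stands.
- The arm moves only by the tool carry_out, never from a script. Its argument "series" is a list that holds one entry, the list of rows, each a list of 7 numbers: the shift along the tool's x, y, z in cm, then the turn, a rotation vector about the tool's x, y, z in rad, then the finger opening in cm, from 0 to 8.54. In form: [[[x, y, z, wx, wy, wz, grip], ...]]. A call has 1 to 5 rows; each row is the pose to reach, as a shift and turn from the pose commanded when the call began, along the tool's axes at that moment; what a row does not reach only later rows make up. A row lasts 1/12 s, in which the tool goes at most 41.7 mm and 7.16 degrees, less where a joint would pass 70% of its speed; a pose out of reach is approached as far as the arm can. A call with a gripper value outside its range is refused whole. The fingers move at their own pace and stop on an object; the grip force is fixed at half the most. Time passes only in rows, so rows that repeat a pose let the fingers close. It gives the time, the measured TCP pose, the force and the opening at its end, in the units of the state.
- read_state(): the state, without advancing time (a new reading comes with each control period).
- get_image(name): name is "scene" or "top"; returns a dict with "img" (400x640x3 uint8, blue, green, red), "z_map" (400x640 float32, mm along the optical axis (not along the pixel's ray), 0 where there is no reading), "mtx" (3x3 intrinsics, pixels), "dist" ([k1, k2, p1, p2, k3] as OpenCV has them; the pictures are not rectified), "T" (4x4, takes a point from camera to world coordinates). Camera axes: x right, y down, z forward; pixel columns grow to the right and rows downward; lengths in mm; the calibration is good to about 2 mm. A picture is of the moment at which its call begins.
- finish_job(): hands the job in, once; it reports no verdict.
The state is a dict: "clock": time; "qpos": joint angles; "qd": joint speeds; "tau": joint torques, N m; "eef_pos": TCP position; "tool_rot": TCP orientation; "force": force on the tool from outside, world axes, zero at the start; "torque": the same for the moment, N m; "width": finger opening in mm.
Only numpy, scipy, OpenCV 4.12 (cv2) and the standard library are available. Lean on these libraries where they do the work, as an engineer would, in place of code of your own. Each camera call takes 0.05 s, during which the arm holds its last target.

TASK

The bench feeder is set to one of its two bins; change it over to the other. Push the seesaw gate over its pivot onto its other stop, then press the black key beside the feed channel right down and keep it down until all four steel balls have run into the bin on the newly chosen side, and let it spring back. Do not touch the balls, do not pick anything up, and leave the bins and the other things on the bench where they are.

Things in the scene. Friction and masses are not known exactly. Their poses are not given: they have to be found in the camera images.
- feeder: Fixed sheet-metal bench feeder on a grey base plate 330 x 280 mm. Origin on the bench under the middle of the gate's pivot; x runs back along the feed channel, y to its left, z up. The U-channel (33 mm wide, y = 0, walls 16 mm) has its floor sloping from x = 247, z = 212 down to x = 14, z = 181 mm over the gate. Front plate at x = -32 to -22, |y| < 35, up to z = 215 mm. A chute 56 mm wide below each gate end leads to a bin.
- gate (a joint): Tilt (rad) of the seesaw gate, a dark sheet-metal tray 46 (x) by 200 mm (y) pivoted 150 mm above the bench. 0 level; positive: left end down, balls go to the left bin; negative: right. Stops at +-0.28. A weight (48 mm disc on a stem in front of the front plate, top at z = 220 mm) tips it over-centre: it rests on either stop and, pushed past level, falls to the other by itself. Needs under 1.5 N.
- gate_left (a point): Top face of the gate's left end, mid-width, 88 mm from the pivot, where the last 25 mm is a flat lip without side walls (further in they stand 16 mm high). At z = 174 mm when raised, 126 mm when down; the chute floor lies about 10 mm lower still.
- gate_right (a point): The same point on the gate's right end, 88 mm from the pivot on the other side.
- key (a joint): Angle (rad) of the release key: 0 at rest, 0.60 fully pressed. A steel bar across the feed channel, pivoted on its left; the inner end carries the stop blade that holds the balls, the outer end a black finger pad. Pressing the pad lifts the blade clear (from about 0.5 up); a spring returns it: 1.5 N at the pad to start, about 7 N at the bottom.
- key_pad (a point): Centre of the top of the key's finger pad (black, 30 x 32 mm), 60 mm out from the key's pivot, at feeder x about 114, y = 100 mm; z about 241 mm at rest, 35 mm lower fully pressed. Free air below and beside it.
- ball1: Steel ball, 25 mm diameter, 64 g, number 1 of four in the row waiting in the feed channel behind the stop blade (1 is the front one). Origin at its centre. All four are in the bin about 3 s after the blade is lifted.
- ball2: Steel ball, 25 mm diameter, 64 g, number 2 of four in the row waiting in the feed channel behind the stop blade (1 is the front one). Origin at its centre.
- ball3: Steel ball, 25 mm diameter, 64 g, number 3 of four in the row waiting in the feed channel behind the stop blade (1 is the front one). Origin at its centre.
- ball4: Steel ball, 25 mm diameter, 64 g, number 4 of four in the row waiting in the feed channel behind the stop blade (1 is the front one). Origin at its centre.
- bin_left: Blue plastic picking bin under the feeder's left (+y) chute, loose, 165 mm (feeder x) x 110 mm (feeder y), 75 mm high with a lower 42 mm front towards the robot, walls 3 mm. Origin at the centre of its underside.
- bin_right: Blue plastic picking bin under the feeder's right (-y) chute, loose, 165 mm (feeder x) x 110 mm (feeder y), 75 mm high with a lower 42 mm front towards the robot, walls 3 mm. Origin at the centre of its underside.
- screwdriver: Screwdriver with yellow handle lying beside the left bin. Origin mid-underside. Not part of the job.
- wrench: Steel wrench lying beside the right bin. Origin mid-underside. Not part of the job.
- spray_can: Upright can, 52 mm diameter, 150 mm high, behind the left bin. Origin under its centre. Not part of the job.
- carton: Small cardboard box 85 x 65 x 48 mm behind the right bin. Origin under its centre. Not part of the job.
- bushing: Brass bushing, 38 mm outside diameter, 30 mm high, standing on the feeder's base plate right of the channel. Origin under its centre. Not part of the job.
- tape_measure: Black tape measure, 64 mm round, 34 mm high, in front of the feeder. Origin under the middle of its round part. Not part of the job.
- tin_cup: Steel cup, 72 mm diameter, 80 mm high, standing on the feeder's base plate, right of the channel behind the bushing. Origin under its centre. Not part of the job.

How it is judged:
By the outcome, as a careful person would: the job done as asked, in the order asked, and still so for the second after the job is handed in, with the robot touching nothing.
It also fails if it takes over 42 s, if anything falls off the work surface, if the arm or the gripper's body presses on something with over 40 N, if the wrist force passes 120 N, or if a joint passes its speed limit or range.

## Working session

There is one attempt and no reset: what is moved stays moved. The work goes in short steps, Python scripts to look and compute and a tool call to move; the robot and the scene stay as the last step left them, time stands still between calls to the robot, and variables do not carry over. Pictures are saved under pics/ and viewed, and the job is handed in when it is done.

Besides the shell and the picture viewer there is one more tool, called as name([rows], argument=value, ...), one row to a line, values as JSON. carry_out: Moves the arm, as the interface text tells. Its arguments: {"type":"object","properties":{"series":{"type":"array","items":{"type":"array","items":{"type":"array","items":{"type":"number"}}}}},"required":["series"]}

```bash
ls; mkdir -p pics; python3 - <<'E'
from cell import *
import cv2, numpy as np
s=read_state(); print(s)
for n in("scene","top"):
    d=get_image(n); cv2.imwrite(f"pics/{n}0.png",d["img"]); np.savez(f"{n}0.npz",**d); print(n,d["mtx"],d["dist"],d["T"])
E
```

```text
pics
{'clock': 0.0, 'qpos': array([-1.27279981,  0.62933875,  0.03841994,  1.51832835, -0.02697449,
        0.9962636 , -0.01999808]), 'qd': array([ 0.00173086,  0.00064989, -0.000363  , -0.00058042, -0.00020946,
        0.00044   ,  0.00051212]), 'tau': array([-4.56066446e-04, -5.63412380e+01,  1.22609474e+00, -1.93442738e+01,
        1.10578258e-02,  1.06927310e-02, -2.70627305e-05]), 'eef_pos': array([231.04268403, 606.92009361, 230.40612933]), 'tool_rot': array([-3.13977230e+00,  3.10460232e-05,  2.77783067e+00]), 'force': array([ 1.15653349, -0.22419649, -1.26946368]), 'torque': array([-0.05060861, -0.02530144,  0.00994024]), 'width': 85.65524106778659}
scene [[423.01082249   0.         314.49080521]
 [  0.         423.01082249 201.96606817]
 [  0.           0.           1.        ]] [-0.06734427  0.          0.          0.          0.        ] [[ 7.00087117e-01  6.18197568e-01 -3.57365073e-01  1.04226558e+03]
 [ 7.14040439e-01 -6.09541951e-01  3.44390566e-01 -3.97810467e+02]
 [-4.92759359e-03 -4.96276512e-01 -8.68150530e-01  1.20555604e+03]
 [ 0.00000000e+00  0.00000000e+00  0.00000000e+00  1.00000000e+00]]
top [[363.47597265   0.         319.01898568]
 [  0.         363.47597265 200.10120381]
 [  0.           0.           1.        ]] [0.02322027 0.         0.         0.         0.        ] [[ 2.48498906e-02 -9.98541876e-01  4.79229017e-02  5.52245016e+02]
 [-9.99466717e-01 -2.58315771e-02 -1.99752702e-02  4.36351066e+01]
 [ 2.11840679e-02 -4.74009619e-02 -9.98651283e-01  1.02149755e+03]
 [ 0.00000000e+00  0.00000000e+00  0.00000000e+00  1.00000000e+00]]
```

View pics/scene0.png

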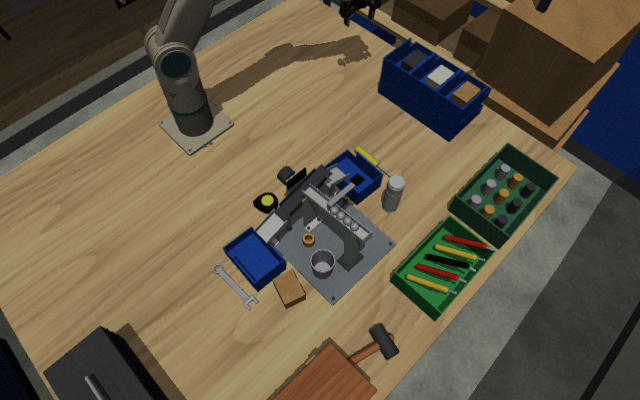

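View pics/top0.png

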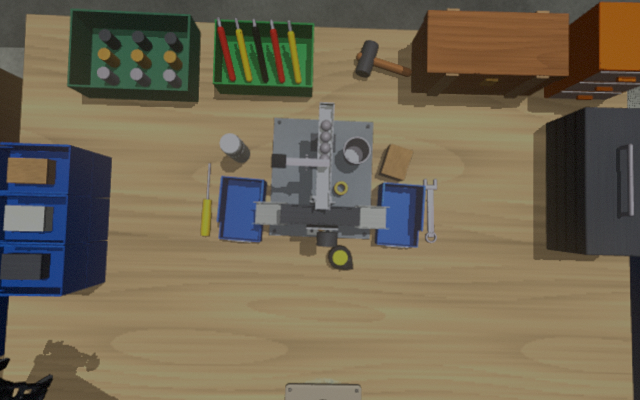

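The top view shows the feeder upright at about x 275–370, y 105–240 px. The key pad is at (279,161), the gate spans (255–385, 215), and the weight is at (327,238). Next I zoom in and take 3D points.

```bash
cat > h.py <<'E'
import cv2, numpy as np
def load(n): return dict(np.load(n+".npz"))
def pts(d):
    h,w=d["z_map"].shape
    u,v=np.meshgrid(np.arange(w),np.arange(h))
    p=cv2.undistortPoints(np.stack([u,v],-1).reshape(-1,1,2).astype(np.float64),d["mtx"],d["dist"]).reshape(h,w,2)
    z=d["z_map"].astype(float)
    P=np.stack([p[...,0]*z,p[...,1]*z,z],-1)
    return P@d["T"][:3,:3].T+d["T"][:3,3]
def zoom(d,x0,y0,x1,y1,f,name): cv2.imwrite(name,cv2.resize(d["img"][y0:y1,x0:x1],None,fx=f,fy=f,interpolation=cv2.INTER_CUBIC))
E
python3 - <<'E'
from h import *
t=load("top0"); s=load("scene0")
zoom(t,210,95,440,275,3.4,"pics/t0z.png"); zoom(s,215,130,415,310,3.3,"pics/s0z.png")
P=pts(t)
print("valid",(t["z_map"]>0).mean())
np.set_printoptions(precision=0,suppress=True)
for nm,(u,v) in dict(pad=(279,161),gl=(268,214),glin=(290,216),gr=(372,218),grin=(350,217),weight=(327,238),chtop=(326,107),ball=(326,126),b4=(326,150),tape=(341,258),table=(400,300),plateBL=(280,127),plateBR=(368,127),can=(232,146),cup=(356,150)).items(): print(nm,P[v,u])
# row profile along gate
for v in (212,216,220):
  print(v,[tuple(np.round(P[v,u]).astype(int)) for u in range(250,396,6)])
E
```

```text
valid 0.996
pad [671. 116. 244.]
gl [558. 153. 101.]
glin [554.  93. 173.]
gr [ 554. -110.  102.]
grin [555. -51. 133.]
weight [508.   8. 219.]
chtop [802.  17. 211.]
ball [753.  17. 232.]
b4 [702.  15. 224.]
tape [445. -39.  36.]
table [ 329. -208.    3.]
plateBL [804. 138.   7.]
plateBR [ 810. -109.   11.]
can [719. 238. 150.]
cup [744. -77.  11.]
212 [(np.int64(563), np.int64(215), np.int64(3)), (np.int64(562), np.int64(185), np.int64(87)), (np.int64(563), np.int64(169), np.int64(95)), (np.int64(563), np.int64(153), np.int64(103)), (np.int64(563), np.int64(138), np.int64(104)), (np.int64(564), np.int64(122), np.int64(110)), (np.int64(563), np.int64(103), np.int64(176)), (np.int64(564), np.int64(89), np.int64(172)), (np.int64(564), np.int64(75), np.int64(168)), (np.int64(564), np.int64(61), np.int64(165)), (np.int64(565), np.int64(47), np.int64(159)), (np.int64(565), np.int64(33), np.int64(157)), (np.int64(566), np.int64(18), np.int64(151)), (np.int64(566), np.int64(4), np.int64(148)), (np.int64(567), np.int64(-11), np.int64(140)), (np.int64(567), np.int64(-26), np.int64(136)), (np
[... 2052 characters left out ...]
, (np.int64(546), np.int64(47), np.int64(161)), (np.int64(546), np.int64(32), np.int64(154)), (np.int64(547), np.int64(18), np.int64(149)), (np.int64(547), np.int64(3), np.int64(147)), (np.int64(547), np.int64(-12), np.int64(140)), (np.int64(548), np.int64(-26), np.int64(140)), (np.int64(548), np.int64(-41), np.int64(133)), (np.int64(548), np.int64(-56), np.int64(129)), (np.int64(549), np.int64(-72), np.int64(125)), (np.int64(549), np.int64(-89), np.int64(109)), (np.int64(549), np.int64(-105), np.int64(101)), (np.int64(550), np.int64(-121), np.int64(97)), (np.int64(550), np.int64(-137), np.int64(93)), (np.int64(550), np.int64(-171), np.int64(4)), (np.int64(551), np.int64(-188), np.int64(7))]
```

View pics/t0z.png

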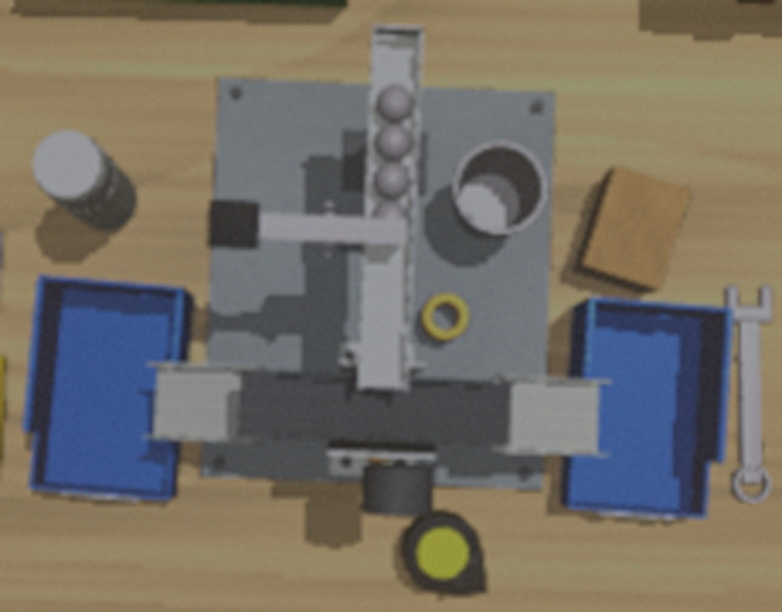

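View pics/s0z.png

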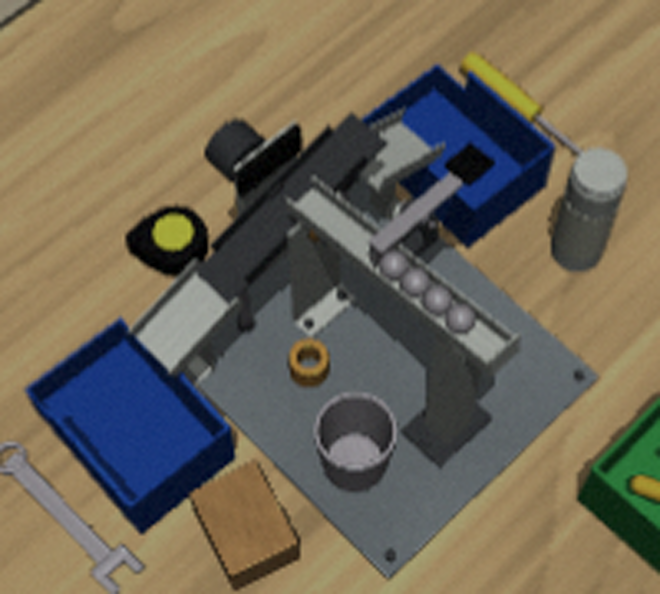

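The left end of the gate is up (z≈174 at y≈95) and the right end is down. The feeder is therefore set to the right bin, and I need to push the left end down. Next I fix the feeder frame and the targets.

```bash
python3 - <<'E'
from h import *
np.set_printoptions(precision=1,suppress=True)
t=load("top0"); P=pts(t); hsv=cv2.cvtColor(t["img"],cv2.COLOR_BGR2HSV)
X,Y,Z=P[...,0],P[...,1],P[...,2]
# pad: dark, z 225-260
m=(hsv[...,2]<75)&(abs(Z-242)<12)&(abs(X-671)<40)&(abs(Y-116)<40)
q=P[m]; print("pad n",m.sum(),q.min(0),q.max(0),np.median(q,0),(q.min(0)+q.max(0))/2)
# gate dark outside front plate: y in 40..110, z 150..185
for lo,hi in((50,115),(-85,-40)):
  m=(hsv[...,2]<95)&(Z>115)&(Z<200)&(Y>lo)&(Y<hi)&(X>515)&(X<600)
  q=P[m]; print("gate",m.sum(),q.min(0),q.max(0),np.median(q,0))
  fy=np.polyfit(q[:,1],q[:,2],1); print(" slope",fy," y@z150",(150-fy[1])/fy[0])
# x mid per y column
  for y in range(lo,hi,10):
    s=q[(q[:,1]>=y)&(q[:,1]<y+10)]
    if len(s)>3: print("  ",y,s[:,0].min(),s[:,0].max(),s[:,0].mean(),np.median(s[:,2]))
# channel direction: points z 175..250 , y -10..45, x 590..800
for x in range(580,810,20):
  m=(abs(X-x)<10)&(Y>-25)&(Y<55)&(Z>178)&(Z<216)
  s=P[m]; print(x,s[:,1].min(),s[:,1].max(),np.median(s[:,1]))
# base plate edges
m=(Z>-5)&(Z<20)&(hsv[...,1]<60)&(hsv[...,2]>50)&(X>480)&(X<830)&(Y>-140)&(Y<170)
r=cv2.minAreaRect(P[m][:,:2].astype(np.float32)); print("plate",r)
m=(abs(X-556)<300)&(Y>330)&(Z>20)
print("left stuff",P[m].min(0),P[m].max(0))
# second view check of pad
s=load("scene0"); Q=pts(s); h2=cv2.cvtColor(s["img"],cv2.COLOR_BGR2HSV)
m=(h2[...,2]<75)&(abs(Q[...,2]-242)<14)&(abs(Q[...,0]-671)<40)&(abs(Q[...,1]-116)<40)
q=Q[m]; print("pad2",m.sum(),q.min(0),q.max(0),np.median(q,0))
m=(Q[...,2]>120)&(Q[...,2]<200)&(h2[...,2]<95)&(Q[...,1]>70)&(Q[...,1]<115)&(abs(Q[...,0]-556)<45)
q=Q[m]; print("gl2",m.sum(),q.min(0),q.max(0),np.median(q,0))
E
```

```text
pad n 179 [658.7 103.1 238.8] [686.5 131.6 247. ] [672.  118.1 242.7] [672.6 117.4 242.9]
gate 570 [531.9  50.9 115.9] [586.1 114.6 189.5] [559.   83.9 170.6]
 slope [  0.2 154.2]  y@z150 -22.698472702846175
   50 536.5437168222201 580.6576130704494 558.6960811031095 161.69059970294768
   60 536.29935824777 580.4017081991819 557.5409344961961 164.6114306436471
   70 536.1671548293488 581.939185608501 558.4184999032565 167.2601796733254
   80 538.1141116691854 582.0349767168748 560.9774772402387 170.80656935994557
   90 537.7652006212088 582.176858615264 558.950392509447 173.33186647720254
   100 531.8965326714805 586.125091855527 559.448702876894 176.03286239244858
   110 531.89442484024 581.4584673446917 558.120717480995 178.12506050969716
gate 258 [531.1 -74.5 115.2] [583.2 -40.7 151.2] [558.  -56.5 129.6]
 slope [  0.4 150. ]  y@z150 -0.13414526932023016
   -75 531.0670277764037 583.1523283016086 557.8419674548085 125.79508977004934
   -65 536.003754380273 579.6490194777847 557.2482402677877 128.58636074998446
   -55 536.2065255716623 579.550136979565 558.1865904210042 131.3060838
[... 396 characters left out ...]
45542117811 47.820498835556684 5.191354498110208
700 0.8413759084936316 32.555738139795814 16.657719204339045
720 1.5904778356918214 32.92722070222515 23.8046047309756
740 -0.3106480495589423 29.027192531732577 8.538722165878966
760 1.851926792088861 29.635097677190963 26.783566842770824
780 1.0294241362480676 32.11695953088105 16.3680589688108
800 0.8711231596555251 28.437872656150926 14.596399320032507
plate ((656.1939697265625, 14.198532104492188), (308.5914306640625, 347.39892578125), 89.87250518798828)
left stuff [256.2 330.1  20. ] [706.4 802.1 270.6]
pad2 107 [660.1  77.8 231.1] [689.2 132.8 246.3] [675.1 116.6 240.2]
gl2 246 [535.4  70.2 122.1] [588.8 115.  182.7] [559.   91.  170.6]
```

```bash
python3 - <<'E'
from h import *
np.set_printoptions(precision=0,suppress=True)
t=load("top0"); P=pts(t)
for a,b in ((20,100),(100,200),(200,400)):
  q=P[140:300,0:130].reshape(-1,3); q=q[(q[:,2]>a)&(q[:,2]<b)&(q[:,1]>300)]; print(len(q),q.min(0),q.max(0),np.percentile(q,2,axis=0))
E
```

```text
6547 [363. 596.  20.] [706. 802. 100.] [368. 598.  25.]
8916 [362. 596. 100.] [706. 801. 178.] [366. 598. 102.]Traceback (most recent call last):
  File "<stdin>", line 5, in <module>
    return umr_minimum(a, axis, None, out, keepdims, initial, where)
ValueError: zero-size array to reduction operation minimum which has no identity
```

carry_out([
  [[-0.4, -0.3, -3, 0, 0, 0, 4], [-0.8, -0.6, -6.5, 0, 0, -0.05, 0], [-1.2, -0.9, -10, 0, 0, -0.1, 0]],
])

```text
clock: 0.35
eef_pos: [238.9, 593.8, 331.1]
tool_rot: [-3.138, -0.0, 2.88]
force: [0.7, 0.4, 1.3]
width: 51.6
```

carry_out([
  [[-2.8, -2.5, 0, 0, 0, -0.053, 0], [-5.6, -5.0, 0, 0, 0, -0.106, 0], [-8.4, -7.5, 0, 0, 0, -0.159, 0], [-11.2, -10.0, 0, 0, 0, -0.212, 0], [-14.0, -12.5, 0, 0, 0, -0.264, 0]],
])

```text
clock: 0.77
eef_pos: [342.4, 435.8, 331.0]
tool_rot: [-3.141, -0.0, -3.138]
force: [0.9, 0.2, -0.2]
width: 0.3
```

carry_out([
  [[-2.1, -3.2, 0, 0, 0, 0, 0], [-4.2, -6.4, 0, 0, 0, 0, 0], [-6.3, -9.6, 0, 0, 0, 0, 0], [-8.4, -12.8, 0, 0, 0, 0, 0], [-10.5, -16, 0, 0, 0, 0, 0]],
])

```text
clock: 1.18
eef_pos: [447.4, 275.8, 331.1]
tool_rot: [-3.141, -0.0, -3.141]
force: [1.2, 0.0, -0.1]
width: -0.2
```

carry_out([
  [[-2.1, -3.2, 0, 0, 0, 0, 0], [-4.2, -6.4, 1, 0, 0, 0, 0], [-6.3, -9.6, 2, 0, 0, 0, 0], [-8.4, -12.8, 4, 0, 0, 0, 0], [-10.5, -16, 6, 0, 0, 0, 0]],
])

```text
clock: 1.6
eef_pos: [551.4, 118.2, 272.4]
tool_rot: [3.141, 0.001, -3.141]
force: [-0.3, 0.4, -0.4]
width: -0.3
```

carry_out([
  [[0, 0, 0, 0, 0, 0, 0], [0, 0, 0, 0, 0, 0, 0], [0, 0, 0, 0, 0, 0, 0]],
])

```text
clock: 1.85
eef_pos: [550.0, 120.4, 272.3]
tool_rot: [3.141, -0.001, -3.142]
force: [-0.2, -0.2, 1.0]
width: 0.3
```

carry_out([
  [[-0.85, -1.75, 1, 0, 0, 0, 0], [-0.85, -1.75, 4, 0, 0, 0, 0], [-0.85, -1.75, 6.5, 0, 0, 0, 0], [-0.85, -1.75, 8, 0, 0, 0, 0], [-0.85, -1.75, 8, 0, 0, 0, 0]],
])

```text
clock: 2.27
eef_pos: [556.2, 104.2, 190.2]
tool_rot: [-3.142, -0.006, -3.138]
force: [0.0, 0.7, 0.1]
width: -0.1
```

```bash
python3 - <<'E'
from cell import *
from h import *
print(read_state()["eef_pos"],read_state()["force"])
for n in("scene","top"):
    d=get_image(n); np.savez(n+"1.npz",**d)
    if n=="top": zoom(d,210,95,440,275,3.4,"pics/t1z.png")
    else: zoom(d,215,110,415,290,3.3,"pics/s1z.png")
E
```

```text
[556.18786875 104.24151329 190.21024415] [0.00325679 0.6773749  0.06147416]
```

View pics/s1z.png

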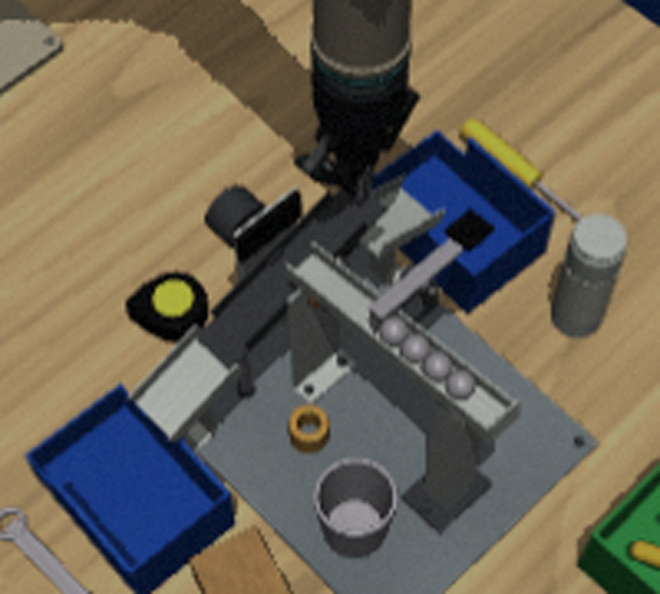

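View pics/t1z.png

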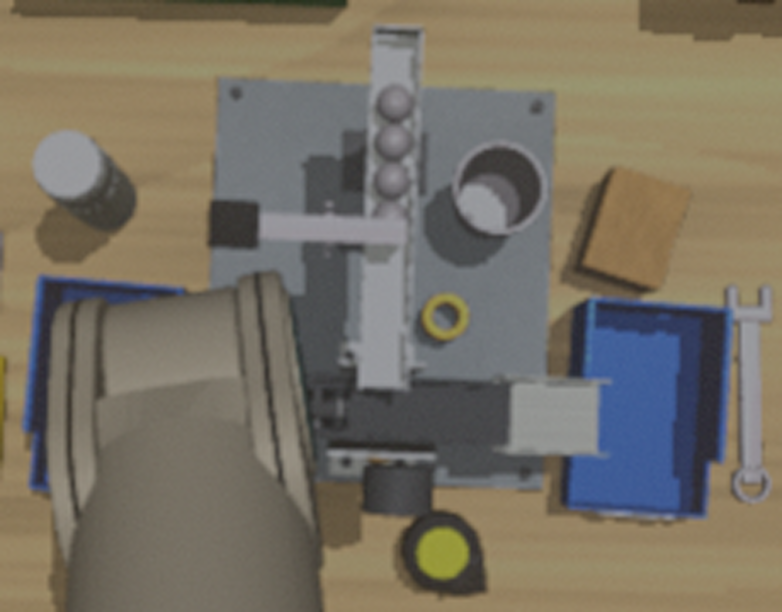

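The scene view (zoomed, about (360,185)) shows the closed fingertips just above the raised left lip. In the top view a gripper knuckle shows at (330,405), so I check its height.

```bash
python3 - <<'E'
from h import *
np.set_printoptions(precision=0,suppress=True)
a=pts(load("top1")); b=pts(load("top0"))
m=(a[...,2]>b[...,2]+15)&(a[...,1]<75)&(a[...,0]>500)&(a[...,0]<640)&(a[...,2]<330)
q=a[m]; q=q[np.argsort(q[:,1])]; print(len(q)); print(q[:40:2])
a=pts(load("scene1")); b=pts(load("scene0"))
m=(a[...,2]>b[...,2]+15)&(a[...,1]<160)&(a[...,0]>500)&(a[...,0]<640)&(a[...,2]<320)
q=a[m]
for z in range(180,320,10):
  s=q[(q[:,2]>=z)&(q[:,2]<z+10)]
  if len(s): print(z,len(s),s.min(0),s.max(0))
E
```

```text
129
[[545.  42. 285.]
 [549.  42. 283.]
 [553.  42. 284.]
 [557.  42. 285.]
 [561.  42. 285.]
 [565.  43. 285.]
 [545.  44. 285.]
 [549.  44. 287.]
 [553.  44. 285.]
 [557.  44. 287.]
 [561.  44. 286.]
 [565.  45. 287.]
 [545.  46. 286.]
 [549.  46. 288.]
 [553.  46. 288.]
 [557.  46. 287.]
 [561.  46. 289.]
 [565.  47. 288.]
 [569.  47. 282.]
 [547.  48. 286.]]
190 10 [548.  94. 192.] [569. 108. 200.]
200 12 [556.  90. 201.] [567. 114. 210.]
210 16 [559.  91. 210.] [568. 111. 219.]
220 11 [561.  91. 221.] [569. 110. 230.]
230 22 [562.  77. 231.] [571. 136. 240.]
240 47 [547.  67. 240.] [570. 149. 249.]
250 41 [564.  58. 250.] [576. 151. 260.]
260 41 [564.  52. 260.] [576. 160. 270.]
270 61 [545.  43. 271.] [577. 160. 280.]
280 68 [546.  43. 280.] [578. 159. 290.]
290 43 [553.  59. 290.] [578.  95. 300.]
300 23 [550.  61. 300.] [570.  80. 310.]
310 19 [541.  65. 311.] [595. 111. 320.]
```

carry_out([
  [[0, 0, 1.0, 0, 0, 0, 0], [0, 0, 2.0, 0, 0, 0, 0], [0, 0, 3.0, 0, 0, 0, 0], [0, 0, 4.0, 0, 0, 0, 0], [0, 0, 5.0, 0, 0, 0, 0]],
])

```text
clock: 2.78
eef_pos: [558.7, 102.4, 141.7]
tool_rot: [-3.142, -0.0, -3.141]
force: [-0.2, 0.2, 0.2]
width: 0.0
```

carry_out([
  [[0, 0, 0.3, 0, 0, 0, 0], [0, 0, 0.3, 0, 0, 0, 0]],
])

```text
clock: 2.95
eef_pos: [557.9, 102.1, 138.2]
tool_rot: [-3.141, -0.003, -3.142]
force: [0.0, -0.8, -0.4]
width: -0.2
```

```bash
python3 - <<'E'
from cell import *
from h import *
np.set_printoptions(precision=0,suppress=True)
print(read_state()["eef_pos"],read_state()["force"])
for n in("scene","top"):
    d=get_image(n); np.savez(n+"2.npz",**d)
    if n=="top":
      zoom(d,210,95,440,275,3.4,"pics/t2z.png"); P=pts(d); print(P[216,310:356:6])
    else: zoom(d,215,110,415,290,3.3,"pics/s2z.png")
E
```

```text
[558. 102. 138.] [ 0. -1. -0.]
[[555.  47. 235.]
 [556.  32. 149.]
 [556.  18. 153.]
 [556.   4. 157.]
 [557. -10. 161.]
 [557. -24. 163.]
 [557. -38. 165.]
 [558. -52. 170.]]
```

View pics/s2z.png

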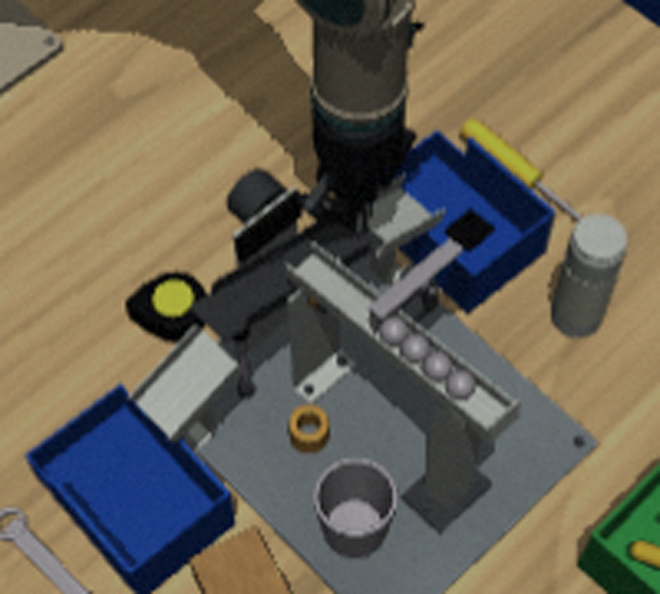

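The gate has fallen to its other stop: its top is at z=170 at y=-52, which matches +0.28. I lift off and go to the key.

carry_out([
  [[0, 0, -2.5, 0, 0, 0, 0], [0, 0, -5.5, 0, 0, 0, 0], [0, 0, -9, 0, 0, 0, 0], [0, 0, -12.5, 0, 0, 0, 0], [0, 0, -15, 0, 0, 0, 0]],
])

```text
clock: 3.47
eef_pos: [560.0, 102.5, 293.6]
tool_rot: [3.141, 0.005, 3.142]
force: [1.4, 0.4, 0.2]
width: -0.1
```

carry_out([
  [[-3.5, 0.5, 0, 0, 0, 0, 0], [-7, 1, 0, 0, 0, 0, 0], [-10, 1.5, 0, 0, 0, 0, 0], [-11.5, 1.5, 0, 0, 0, 0, 0], [-11.5, 1.5, 0, 0, 0, 0, 0]],
])

```text
clock: 3.88
eef_pos: [676.8, 117.3, 289.3]
tool_rot: [-3.141, 0.002, 3.141]
force: [-0.2, -1.3, 0.2]
width: 0.3
```

carry_out([
  [[0, 0, 0, 0, 0, 0, 0], [0, 0, 1, 0, 0, 0, 0], [0, 0, 2, 0, 0, 0, 0], [0, 0, 3, 0, 0, 0, 0], [0, 0, 3, 0, 0, 0, 0]],
])

```text
clock: 4.3
eef_pos: [671.5, 117.3, 256.8]
tool_rot: [-3.141, -0.005, -3.141]
force: [-1.0, -0.1, 0.0]
width: -0.2
```

```bash
python3 - <<'E'
from cell import *
from h import *
np.set_printoptions(precision=0,suppress=True)
print(read_state()["eef_pos"],read_state()["force"])
for n in("scene","top"):
    d=get_image(n); np.savez(n+"3.npz",**d)
    if n=="top":
      zoom(d,210,95,440,275,3.4,"pics/t3z.png"); P=pts(d); print(P[216,296:356:6])
    else: zoom(d,215,110,415,290,3.3,"pics/s3z.png")
E
```

```text
[672. 117. 257.] [-1. -0.  0.]
[[553.  58. 691.]
 [555.  66. 138.]
 [555.  52. 144.]
 [556.  37. 147.]
 [556.  23. 154.]
 [556.   9. 153.]
 [557.  -5. 158.]
 [557. -19. 164.]
 [557. -33. 166.]
 [558. -47. 169.]]
```

View pics/s3z.png

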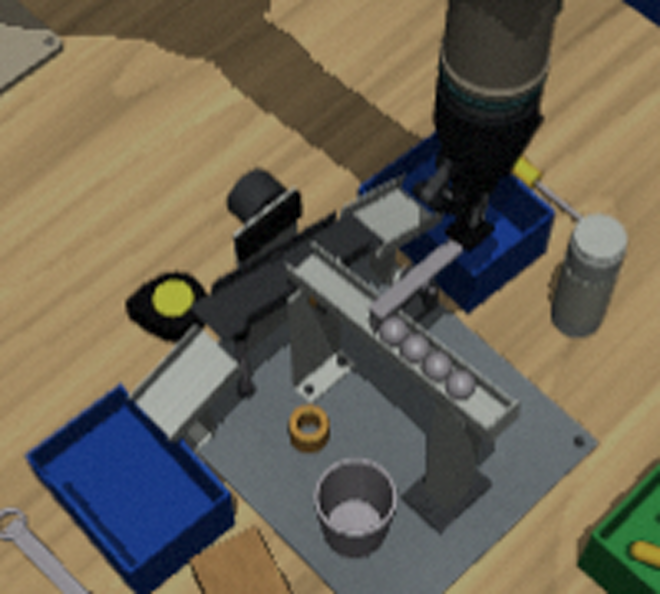

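The gate is still on its new stop and the fingertips are over the pad (zoomed, about (470,228)). Now I press.

carry_out([
  [[0, 0, 1.2, 0, 0, 0, 0], [0, 0, 2.4, 0, 0, 0, 0], [0, 0, 3.6, 0, 0, 0, 0], [0, 0, 4.6, 0, 0, 0, 0], [0, 0, 5.1, 0, 0, 0, 0]],
])

```text
clock: 4.82
eef_pos: [674.6, 117.2, 208.2]
tool_rot: [-3.141, 0.001, -3.141]
force: [0.7, 0.4, 6.8]
width: -0.1
```

carry_out([
  [[0, 0, 0, 0, 0, 0, 0], [0, 0, 0, 0, 0, 0, 0]],
])

```text
clock: 4.98
eef_pos: [674.4, 117.6, 209.0]
tool_rot: [3.141, 0.001, -3.141]
force: [0.4, -0.1, 7.4]
width: 0.1
```

carry_out([
  [[0, 0, 0.2, 0, 0, 0, 0], [0, 0, 0.3, 0, 0, 0, 0], [0, 0, 0.3, 0, 0, 0, 0]],
])

```text
clock: 5.23
eef_pos: [674.7, 117.4, 207.5]
tool_rot: [3.141, 0.002, -3.142]
force: [-1.2, -0.8, 10.9]
width: -0.2
```

```bash
python3 - <<'E'
from cell import *
from h import *
print(read_state()["eef_pos"],read_state()["force"])
d=get_image("scene"); zoom(d,215,110,415,290,3.3,"pics/s4z.png")
E
```

```text
[674.66264655 117.3666161  207.47860128] [-1.15384012 -0.82909248 10.93791036]
```

View pics/s4z.png

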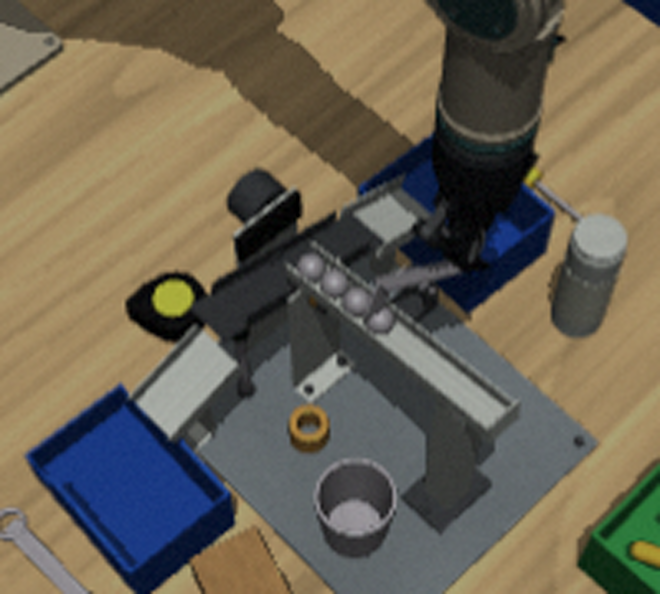

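The key is down on its stop (10.9 N, up from 7.4 N) and the balls are rolling, with the front one at about (312,265). I hold it there.

carry_out([
  [[0, 0, 0, 0, 0, 0, 0], [0, 0, 0, 0, 0, 0, 0], [0, 0, 0, 0, 0, 0, 0], [0, 0, 0, 0, 0, 0, 0], [0, 0, 0, 0, 0, 0, 0]],
])

```text
clock: 5.7
eef_pos: [674.7, 117.4, 207.5]
tool_rot: [3.141, 0.002, -3.142]
force: [-0.7, 0.6, 10.7]
width: 0.2
```

carry_out([
  [[0, 0, 0, 0, 0, 0, 0], [0, 0, 0, 0, 0, 0, 0], [0, 0, 0, 0, 0, 0, 0], [0, 0, 0, 0, 0, 0, 0], [0, 0, 0, 0, 0, 0, 0]],
])

```text
clock: 6.12
eef_pos: [674.6, 117.4, 207.5]
tool_rot: [3.141, 0.002, 3.142]
force: [-1.5, 0.4, 11.0]
width: -0.3
```

carry_out([
  [[0, 0, 0, 0, 0, 0, 0], [0, 0, 0, 0, 0, 0, 0], [0, 0, 0, 0, 0, 0, 0], [0, 0, 0, 0, 0, 0, 0], [0, 0, 0, 0, 0, 0, 0]],
])

```text
clock: 6.53
eef_pos: [674.6, 117.4, 207.5]
tool_rot: [3.141, 0.002, -3.141]
force: [-1.2, 0.2, 11.3]
width: 0.1
```

carry_out([
  [[0, 0, 0, 0, 0, 0, 0], [0, 0, 0, 0, 0, 0, 0], [0, 0, 0, 0, 0, 0, 0], [0, 0, 0, 0, 0, 0, 0], [0, 0, 0, 0, 0, 0, 0]],
])

```text
clock: 6.95
eef_pos: [674.6, 117.4, 207.5]
tool_rot: [3.141, 0.002, -3.142]
force: [-0.7, 0.3, 10.5]
width: -0.3
```

carry_out([
  [[0, 0, 0, 0, 0, 0, 0], [0, 0, 0, 0, 0, 0, 0], [0, 0, 0, 0, 0, 0, 0], [0, 0, 0, 0, 0, 0, 0], [0, 0, 0, 0, 0, 0, 0]],
])

```text
clock: 7.37
eef_pos: [674.7, 117.4, 207.5]
tool_rot: [3.141, 0.002, -3.142]
force: [-1.1, 0.1, 10.9]
width: 0.1
```

carry_out([
  [[0, 0, 0, 0, 0, 0, 0], [0, 0, 0, 0, 0, 0, 0], [0, 0, 0, 0, 0, 0, 0], [0, 0, 0, 0, 0, 0, 0], [0, 0, 0, 0, 0, 0, 0]],
])

```text
clock: 7.78
eef_pos: [674.7, 117.4, 207.5]
tool_rot: [3.141, 0.002, -3.142]
force: [-1.1, 0.4, 11.4]
width: 0.3
```

carry_out([
  [[0, 0, 0, 0, 0, 0, 0], [0, 0, 0, 0, 0, 0, 0], [0, 0, 0, 0, 0, 0, 0], [0, 0, 0, 0, 0, 0, 0], [0, 0, 0, 0, 0, 0, 0]],
])

```text
clock: 8.2
eef_pos: [674.7, 117.4, 207.5]
tool_rot: [3.141, 0.002, -3.142]
force: [-0.9, 0.2, 11.5]
width: 0.0
```

carry_out([
  [[0, 0, 0, 0, 0, 0, 0], [0, 0, 0, 0, 0, 0, 0], [0, 0, 0, 0, 0, 0, 0], [0, 0, 0, 0, 0, 0, 0], [0, 0, 0, 0, 0, 0, 0]],
])

```text
clock: 8.62
eef_pos: [674.7, 117.4, 207.5]
tool_rot: [3.141, 0.002, -3.142]
force: [-0.8, -0.1, 10.3]
width: -0.3
```

```bash
python3 - <<'E'
from cell import *
from h import *
print(read_state()["eef_pos"],read_state()["force"])
d=get_image("scene"); zoom(d,215,110,415,290,3.3,"pics/s5z.png")
d=get_image("top"); zoom(d,190,95,440,275,3.2,"pics/t5z.png")
E
```

```text
[674.66159839 117.3608287  207.46156996] [-0.84367544 -0.14972182 10.2908519 ]
```

View pics/s5z.png

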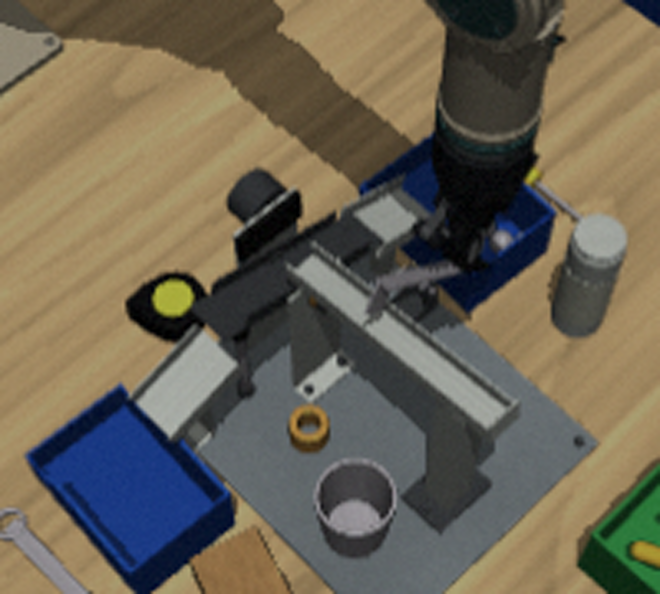

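View pics/t5z.png

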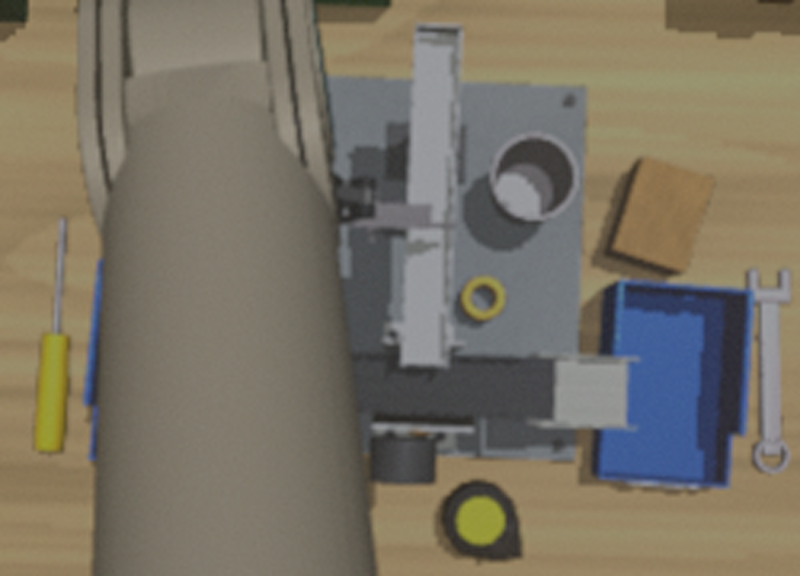

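Channel and gate are empty, and a ball shows in the left bin at (503,237). I hold for about 0.8 s more, then release gently and pull back to check.

carry_out([
  [[0, 0, 0, 0, 0, 0, 0], [0, 0, 0, 0, 0, 0, 0], [0, 0, 0, 0, 0, 0, 0], [0, 0, 0, 0, 0, 0, 0], [0, 0, 0, 0, 0, 0, 0]],
])

```text
clock: 9.13
eef_pos: [674.7, 117.4, 207.5]
tool_rot: [3.141, 0.002, -3.142]
force: [-1.9, -0.6, 11.1]
width: -0.1
```

carry_out([
  [[0, 0, 0, 0, 0, 0, 0], [0, 0, 0, 0, 0, 0, 0], [0, 0, 0, 0, 0, 0, 0], [0, 0, 0, 0, 0, 0, 0], [0, 0, 0, 0, 0, 0, 0]],
])

```text
clock: 9.55
eef_pos: [674.6, 117.4, 207.4]
tool_rot: [3.141, 0.002, -3.141]
force: [-1.5, -0.3, 11.1]
width: 0.2
```

carry_out([
  [[0, 0, -1, 0, 0, 0, 0], [0, 0, -2, 0, 0, 0, 0], [0, 0, -3, 0, 0, 0, 0], [0, 0, -4, 0, 0, 0, 0], [0, 0, -5.5, 0, 0, 0, 0]],
])

```text
clock: 9.97
eef_pos: [672.9, 116.1, 259.9]
tool_rot: [-3.139, -0.003, 3.141]
force: [0.8, -0.4, 0.1]
width: 0.1
```

carry_out([
  [[0, 0, -3, 0, 0, 0, 0], [0, 0, -6, 0, 0, 0, 0], [0, 2, -9, 0, 0, 0, 0], [0, 5, -10, 0, 0, 0, 0], [0.5, 8.5, -10, 0, 0, 0, 0]],
])

```text
clock: 10.38
eef_pos: [671.8, 199.2, 365.0]
tool_rot: [-3.14, 0.008, 3.135]
force: [0.3, 0.1, 0.0]
width: 0.1
```

carry_out([
  [[1, 3.5, 0, 0, 0, 0, 0], [2, 7, 0, 0, 0, 0, 0], [3, 10.5, 0, 0, 0, 0, 0], [4, 14, 0, 0, 0, 0, 0], [5, 17.5, 0, 0, 0, 0, 0]],
])

```text
clock: 10.8
eef_pos: [618.7, 377.4, 360.5]
tool_rot: [-3.139, 0.0, 3.14]
force: [0.5, 0.2, -0.7]
width: 0.3
```

carry_out([
  [[1, 3.5, 0, 0, 0, 0, 0], [2, 7, 0, 0, 0, 0, 0], [3, 10, 0, 0, 0, 0, 0], [3, 10, 0, 0, 0, 0, 0], [3, 10, 0, 0, 0, 0, 0]],
])

```text
clock: 11.22
eef_pos: [587.5, 479.0, 359.4]
tool_rot: [-3.14, -0.001, -3.138]
force: [0.6, -1.1, -0.1]
width: -0.0
```

```bash
python3 - <<'E'
from cell import *
from h import *
np.set_printoptions(precision=0,suppress=True)
print(read_state()["clock"],read_state()["eef_pos"],read_state()["force"])
d=get_image("scene"); zoom(d,215,110,415,290,3.3,"pics/s6z.png")
d=get_image("top"); zoom(d,190,95,440,275,3.2,"pics/t6z.png"); P=pts(d); print(P[216,284:360:6],P[161,279])
E
```

```text
11.2167 [587. 479. 359.] [ 1. -1. -0.]
[[554. 111. 127.]
 [554.  96. 130.]
 [555.  81. 133.]
 [555.  66. 137.]
 [555.  52. 143.]
 [556.  37. 147.]
 [556.  23. 148.]
 [556.   9. 157.]
 [557.  -5. 159.]
 [557. -20. 159.]
 [557. -33. 167.]
 [558. -47. 167.]
 [558. -61. 173.]] [672. 116. 241.]
```

View pics/s6z.png

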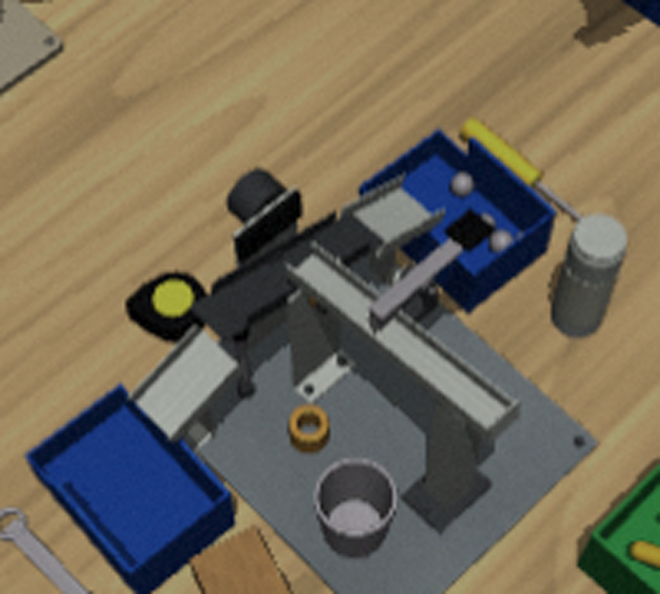

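View pics/t6z.png

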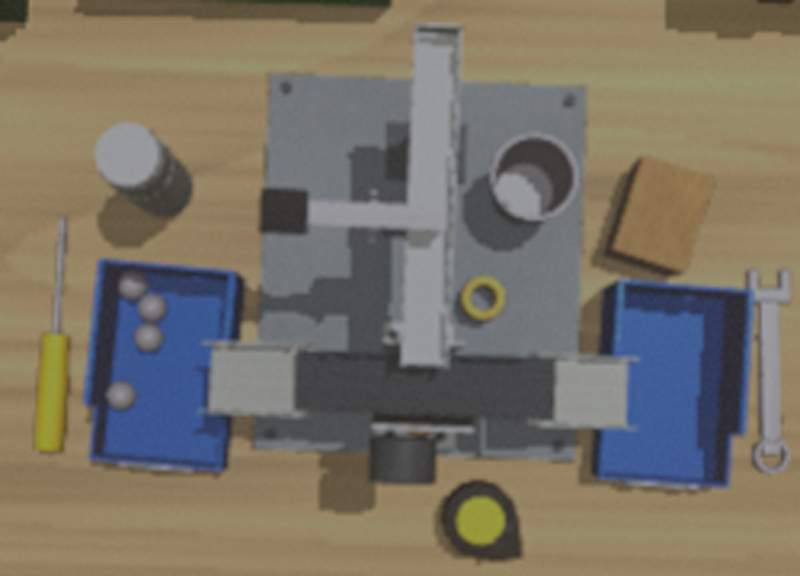

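The top view shows all four balls in the left bin, at (133,285), (152,307), (148,337) and (120,395). The key is back up at z=241, the gate's left end is down, and everything else sits where it was. I hand the job in.

```bash
python3 -c "
from cell import *
print(finish_job())"
```

```text
the job is handed in; nothing more can be done
None
```

The feeder is changed over from the right bin to the left, and all four balls are in the left bin. I handed the job in at about 11.3 s, well inside the 42 s limit.

- **Gate:** I pushed the raised left end down with the closed fingertips until it passed level. It then fell onto its other stop by itself.
- **Key:** I pressed the pad right down onto its stop, at about 11 N and z ≈ 207 mm. I held it for about 4.5 s, then let it spring back.
- **Last checks:**
  - The top view shows four balls in the left bin, and the channel and gate are empty.
  - The gate is still on its new stop, and the pad is back at z = 241 mm.
  - The bins and other things look unmoved by eye; I did not measure them.
  - The arm is clear of everything.
- **Failures or disagreements:** No check failed. The highest force I read at the tool was about 11.5 N. One gate line fit was thrown off by side-wall points, so I set it aside and used the heights and the channel line, which agreed.

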